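Stack the footed slide box on the recessed-lid case

TASK

Tidy the projection desk: pick up the small slide box that stands on four corner feet and stack it on the big light-grey case whose lid has a recess at each corner, lengthwise along it, so that all four feet sit down in the four recesses and the box stands level. Set it down rather than letting it drop, don't push the case away from where it stands, and leave the flat-lidded case and the mug where they are.

Things in the scene. Friction and masses are not known exactly. Their poses are not given: they have to be found in the camera images.
- footed_box: Small closed light-grey box, 120 mm long (x), 56 wide (y), 54 high, 0.2 to 0.45 kg. Origin: centre of its underside, at the soles of its feet; z up. Smooth upright sides from 9 to 54 mm height; four black feet, 12 x 12 mm, 9 high, at x +-52, y +-20 mm. Starts on the desk, long axis within 30 deg of world x. Grip across its width. Either end may point either way.
- recessed_case: Big light-grey case, 156 mm long (x), 92 wide (y), 60 high, 0.9 kg, loose, left or right of the small box, long axis within 25 deg of world x. Origin: centre of its underside, z up. Lid top at 60 mm, with four corner recesses 32 x 32 mm, 7 deep (floor at 53 mm) at x +-52, y +-20 mm: the feet have 10 mm play each way. Seated, the small box's origin is 53 mm above this one, x axes parallel (or reversed).
- flat_case: Bystander: light-grey plastic case of the same outer size (156 x 92 x 60 mm) and material as the recessed one, but its lid is flat and smooth, without recesses. Origin at the centre of its underside. Stands on the other side of the small box.
- mug: Bystander: white ceramic mug, 80 mm across, 95 mm high, with a side handle, standing beyond the small box, farther from the robot. Origin at the centre of its underside.
Not all that is in view belongs to the job. What is shaped like the footed_box but purple or red is not meant.

How it is judged:
By the outcome, as a careful person would: the job done as asked, in the order asked, and still so for the second after the job is handed in, with the robot touching nothing.
It also fails if it takes over 48 s, if anything falls off the work surface, if the arm or the gripper's body presses on something with over 40 N, if the wrist force passes 120 N, or if a joint passes its speed limit or range.

ROBOT

A 6-joint arm with a two-finger parallel gripper is mounted at the origin on the work surface. World frame = base frame: x ahead of the robot, y to its left, z up, the work surface at z = 0. Lengths are in m, angles in rad, forces in N, time in s.
With the tool pointing down it reaches from about 0.325 to 0.925 m from the base axis. Payload 3.1 kg.
Tool frame: the origin (TCP) lies at the very end of the fingers, on their centre line; the grasp point (between the pads) lies 19 mm behind it (r.hold_point_z is the distance from the TCP to the grasp point, in m); z points along the fingers, x is the direction in which the jaws open and shut, and the axes are right-handed (so a half turn about z gives the same grasp; the last joint's range is limited). The gripper opens to 85 mm and grips with 20 to 120 N. Pads are 22 mm wide; open, the fingers measure 114 mm over their backs; the gripper's body (76 mm by 85 mm) begins 54 mm behind the grasp point. The pads swing forward as they close: fully open they stand 13 mm farther back than shut.
Start: joints at [1.009, 0.217, 1.613, -0, 1.311, -0.112], TCP at [0.272, 0.563, 0.231] pointing down, gripper open.
Joint ranges: [-2.75, 2.75], [-0.78, 2.1], [0.31, 2.55], [-1.13, 4.27], [0.13, 2.63], [-2.58, 2.58]. Speed limits (rad/s): [2.79, 2.79, 3.14, 3.14, 3.14, 3.14].

INTERFACE

Orientations are given as a rotation vector (axis times angle).
In Python, from bench import r gives the robot as it stands.
- The arm moves only by the tool move_arm, never from a script. Its argument "moves" is a list of rows, each a list of 7 numbers: the turn, a rotation vector about the tool's x, y, z in degrees, then the shift along the tool's x, y, z in m, then the closure in counts, from 0 (fully open) to 255 (shut). In form: [[rx, ry, rz, dx, dy, dz, grip], ...]. A call has 1 to 12 rows; each row shifts and turns the pose as measured when the row begins, along the tool's axes as they then stand; what a row does not reach is not made up. A row lasts 1/10 s, in which the tool goes at most 50 mm and 8.59 degrees, less where a joint would pass 70% of its speed; a pose out of reach is approached as far as the arm can. A call with a gripper value outside its range is refused whole. The fingers move at their own pace and stop on an object; "grip_force" is the grip in N (left out, the last holds). Time passes only in rows, so rows that do not move let the fingers close. It gives the time, the measured TCP pose, the force and the opening at its end, in the units of the state.
- r.sense(): the state, without advancing time (a new reading comes with each control period).
- r.read_camera(name): name is "side" or "top" or "wrist"; returns the picture (480x640x3 uint8, blue, green, red); there is no depth.
- r.calibration(name): a dict with "fovy" (degrees; the focal length in pixels is half the picture's height over the tangent of half this angle, whatever the lens; pixels are square), "cx", "cy" (the principal point, pixels), "extrinsics" (4x4, takes a point from camera to world coordinates). Camera axes: x right, y up, looking along -z (the intrinsics and any distortion apply to the point x, -y, -z); pixel columns grow to the right and rows downward; lengths in m; the calibration is good to about 2 mm. The wrist camera is an equidistant fisheye: a pixel r from the principal point sees the ray r / f radians off the axis. A picture is of the moment at which its call begins: read the wrist's pose just before it. calibration takes no time and is no camera call; for the wrist camera it gives the pose at the moment of the call.
- r.close_job(): hands the job in, once; it reports no verdict.
The state is a dict: "t": time; "joint_pos": joint angles; "joint_velocities": joint speeds; "effort": joint torques, N m; "tool_pos": TCP position; "tcp_rot": TCP orientation; "wrist_force": force on the tool from outside, world axes, zero at the start; "torque": the same for the moment, N m; "grip_width": finger opening in m.
Only numpy, scipy, OpenCV 4.12 (cv2) and the standard library are available. Lean on these libraries where they do the work, as an engineer would, in place of code of your own. Each camera call takes 0.05 s, during which the arm holds its last target.

## Working session

There is one attempt and no reset: what is moved stays moved. The work goes in short steps, Python scripts to look and compute and a tool call to move; the robot and the scene stay as the last step left them, time stands still between calls to the robot, and variables do not carry over. Pictures are saved under pics/ and viewed, and the job is handed in when it is done.

Besides the shell and the picture viewer there is one more tool, called after ">>>" as name(argument=value, ...) on one line, values as JSON. move_arm: Moves the arm, as the interface text tells. Its arguments: {"type":"object","properties":{"moves":{"type":"array"},"grip_force":{"type":"number"}},"required":["moves"]}

```bash
ls; mkdir -p pics
python3 - <<'E'
from bench import r
import cv2
print(r.sense())
for n in ["top","side","wrist"]:
    c=r.calibration(n); print(n,c)
    cv2.imwrite(f"pics/{n}0.png",r.read_camera(n))
print(r.hold_point_z)
E
```

```text
pics
{'t': 0.0, 'joint_pos': array([ 1.00880694e+00,  2.17777492e-01,  1.61494355e+00, -3.48086217e-05,
        1.31127652e+00, -1.12194834e-01]), 'joint_velocities': array([ 0.00033806,  0.00018659, -0.00032282, -0.00061871, -0.00111194,
        0.00190633]), 'effort': array([ 6.87579086e-04, -3.96831679e+01, -3.03856659e+01, -7.87871954e-05,
        9.45018284e-03,  1.20567765e-05]), 'tool_pos': array([0.27128625, 0.56214633, 0.22994887]), 'tcp_rot': array([ 2.65997664,  1.66954439, -0.00338027]), 'wrist_force': array([-0.46796643,  0.89330827, -0.05136761]), 'torque': array([-0.05363429,  0.05816803,  0.03242458]), 'grip_width': 0.0853923510667648}
top {'fovy': 50.32805762658627, 'cx': 331.04582689687373, 'cy': 236.5371460767051, 'extrinsics': array([[-0.00379725,  0.99227854, -0.12397131,  0.47989142],
       [-0.99998552, -0.00424073, -0.00331356,  0.00672488],
       [-0.0038137 ,  0.12395694,  0.99228027,  0.86522132],
       [ 0.        ,  0.        ,  0.        ,  1.        ]])}
side {'fovy': 49.96349461224266, 'cx': 324.20203046486955, 'cy': 245.58878376839974, 'extrinsics': array([[ 7.12596482e-01,  5.36003414e-01, -4.52666095e-01,
         1.07109981e-01],
       [-7.01573435e-01,  5.43518753e-01, -4.60849303e-01,
        -4.75380452e-01],
       [-9.84288454e-04,  6.45978099e-01,  7.63355308e-01,
         8.40763938e-01],
       [ 0.00000000e+00,  0.00000000e+00,  0.00000000e+00,
         1.00000000e+00]])}
wrist {'fovy': 65.70646984690485, 'cx': 319.1405038771686, 'cy': 238.53845156189703, 'extrinsics': array([[ 0.43543802, -0.85196845, -0.29076363,  0.19574733],
       [ 0.90021536,  0.41121673,  0.14322396,  0.59851474],
       [-0.00245543, -0.32411504,  0.94601449,  0.37235611],
       [ 0.        ,  0.        ,  0.        ,  1.        ]])}
0.0187
```

View pics/top0.png

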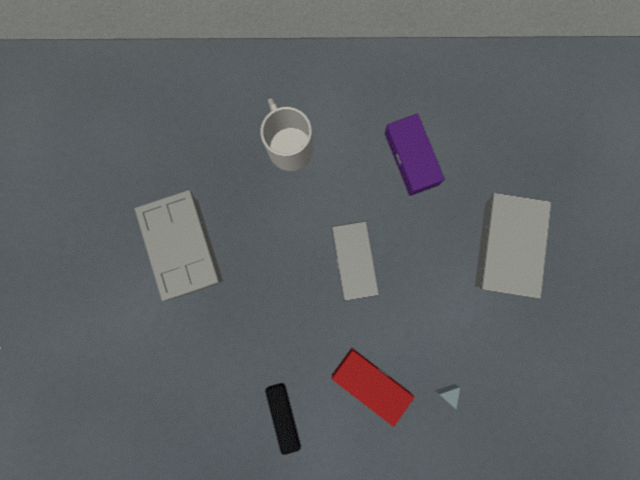

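View pics/side0.png

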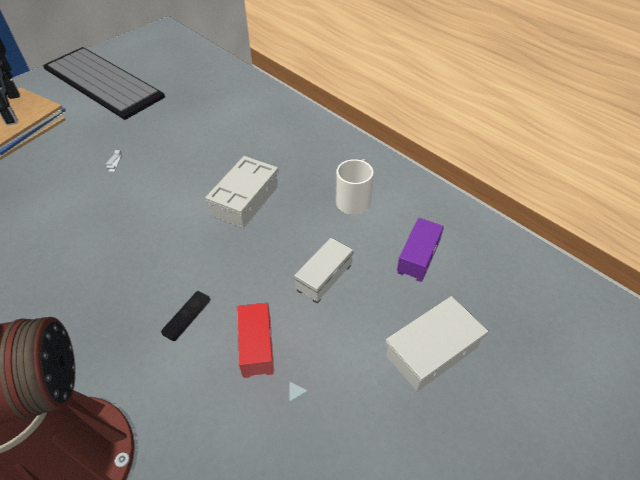

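View pics/wrist0.png

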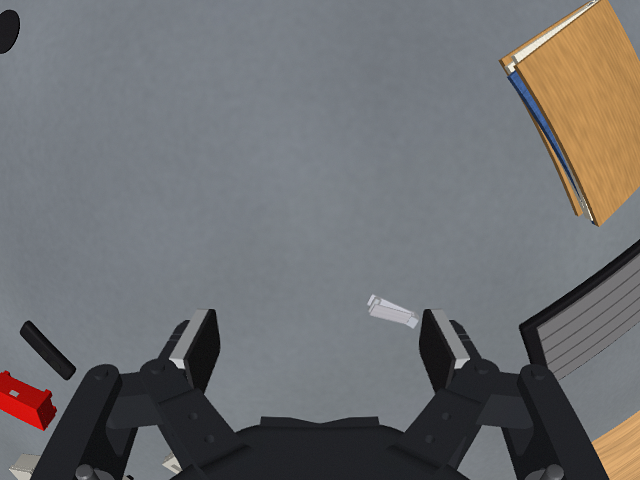

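The top view shows the recessed case on the left at (177,245), with its L-shaped corner marks. The light-grey small box is at (355,262) and the flat-lidded case at (515,246). The mug is at (288,138), with purple (414,154) and red (373,387) decoys. The box at (355,262) is the only light-grey small one, and in the side view it shows black feet at (324,270). I'll confirm with enlarged crops.

Run:
```python
import cv2, numpy as np
t=cv2.imread("pics/top0.png"); s=cv2.imread("pics/side0.png")
a=cv2.resize(t[180:310,125:225],None,fx=4,fy=4,interpolation=cv2.INTER_CUBIC)
b=cv2.resize(t[210:310,310:400],None,fx=4,fy=4,interpolation=cv2.INTER_CUBIC)
o=np.zeros((520,780,3),np.uint8); o[:520,:400]=a; o[:400,410:770]=b
cv2.imwrite("pics/crop_top.png",o)
a=cv2.resize(s[150:305,200:360],None,fx=3.8,fy=3.8,interpolation=cv2.INTER_CUBIC)
cv2.imwrite("pics/crop_side.png",a)
```

```text
(no output)
```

View pics/crop_top.png

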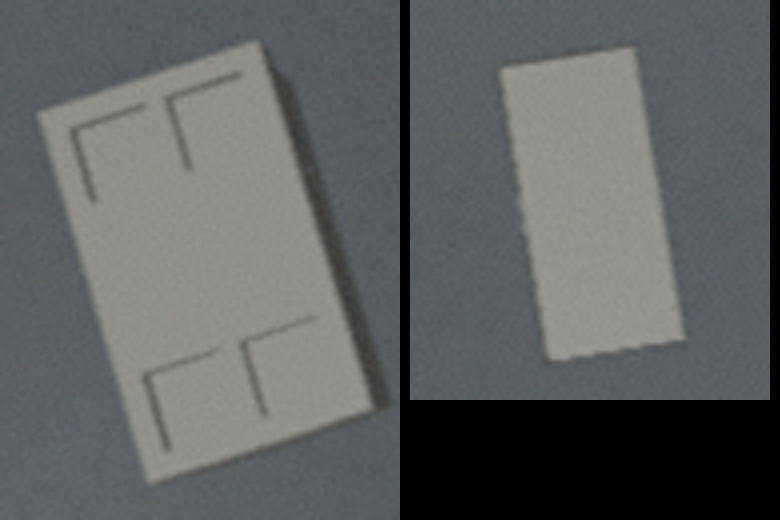

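View pics/crop_side.png

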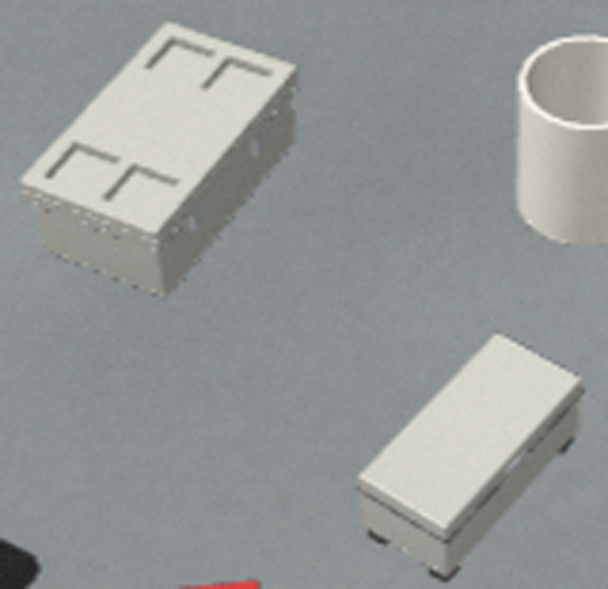

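```bash
cat > h.py <<'E'
import numpy as np, cv2
def K(c):
    f=240/np.tan(np.radians(c["fovy"])/2); return f
def ray(c,u,v,fish=False):
    f=K(c); E=np.asarray(c["extrinsics"]); x=(u-c["cx"])/f; y=(v-c["cy"])/f
    if fish:
        th=np.hypot(x,y); s=np.sin(th)/max(th,1e-9); d=np.array([x*s,-y*s,-np.cos(th)])
    else: d=np.array([x,-y,-1.])
    d=E[:3,:3]@d; return E[:3,3],d/np.linalg.norm(d)
def proj(c,P,fish=False):
    f=K(c);E=np.asarray(c["extrinsics"]); p=E[:3,:3].T@(np.asarray(P)-E[:3,3]); x,y,z=p[0],-p[1],-p[2]
    if fish:
        rr=np.hypot(x,y); th=np.arctan2(rr,z); k=th/max(rr,1e-9)
    else: k=1/z
    return np.array([c["cx"]+f*x*k,c["cy"]+f*y*k])
def tri(rs):
    A=0;b=0
    for o,d in rs:
        M=np.eye(3)-np.outer(d,d); A=A+M; b=b+M@o
    P=np.linalg.solve(A,b)
    return P,[np.linalg.norm((np.eye(3)-np.outer(d,d))@(P-o)) for o,d in rs]
def onz(rr,z):
    o,d=rr; return o+d*(z-o[2])/d[2]
def refine(img,pts,n=15,h=4):
    """fit lines to the 4 edges of quad, return corners"""
    g=cv2.GaussianBlur(cv2.cvtColor(img,cv2.COLOR_BGR2GRAY).astype(np.float32),(0,0),0.8)
    L=[]
    pts=np.array(pts,float)
    for i in range(4):
        a,b=pts[i],pts[(i+1)%4]; t=(b-a)/np.linalg.norm(b-a); nn=np.array([-t[1],t[0]])
        q=[]
        for s in np.linspace(.1,.9,n):
            p=a+(b-a)*s; k=np.arange(-h,h+.01,.1)
            xs=(p[0]+nn[0]*k).astype(np.float32)[None]; ys=(p[1]+nn[1]*k).astype(np.float32)[None]
            v=cv2.remap(g,xs,ys,cv2.INTER_LINEAR)[0]; dv=np.abs(np.gradient(v))
            j=dv.argmax(); w=dv[max(0,j-8):j+9]; kk=(k[max(0,j-8):j+9]*w).sum()/w.sum()
            q.append(p+nn*kk)
        vx,vy,x,y=cv2.fitLine(np.array(q,np.float32),cv2.DIST_HUBER,0,.01,.01).ravel()
        L.append(np.cross([x,y,1],[x+vx,y+vy,1]))
    out=[]
    for i in range(4):
        c=np.cross(L[i-1],L[i]); out.append(c[:2]/c[2])
    return np.array(out)
E
python3 - <<'E'
from bench import r
from h import *
T=cv2.imread("pics/top0.png");S=cv2.imread("pics/side0.png")
ct,cs=r.calibration("top"),r.calibration("side")
top=lambda L,ox:[((x-ox+.5)/4-.5,(y+.5)/4-.5) for x,y in L]
caseT=np.array(top([(38,114),(261,40),(374,408),(150,484)],0))+[125,180]
boxT=np.array(top([(500,68),(636,47),(686,340),(548,360)],410))+[310,210]
sd=lambda L:np.array([((x+.5)/3.8-.5+200,(y+.5)/3.8-.5+150) for x,y in L])
caseS=sd([(170,23),(297,66),(158,236),(21,184)]); boxS=sd([(497,335),(583,382),(446,530),(359,479)])
for nm,a,b,h0 in [("case",caseT,caseS,.06),("box",boxT,boxS,.054)]:
    for tag in ("raw","ref"):
        A,B=(a,b) if tag=="raw" else (refine(T,a),refine(S,b,h=2.5))
        P=[];E=[]
        for p,q in zip(A,B):
            X,e=tri([ray(ct,*p),ray(cs,*q)]);P.append(X);E.append(max(e))
        P=np.array(P);c=P.mean(0)
        l=((P[0]+P[1])-(P[2]+P[3]))/2; w=((P[0]+P[3])-(P[1]+P[2]))/2
        print(nm,tag,np.round(P*1000,1).tolist(),"err",np.round(np.array(E)*1000,1))
        print("  c",np.round(c*1000,1),"len",np.linalg.norm(l),"wid",np.linalg.norm(w),"yaw",np.degrees(np.arctan2(l[1],l[0])),np.degrees(np.arctan2(-w[0],w[1])))
        for n,cc,Q in(("top",ct,A),("side",cs,B)):
            G=np.array([onz(ray(cc,*p),h0) for p in Q]);l=((G[0]+G[1])-(G[2]+G[3]))/2
            w=((G[0]+G[3])-(G[1]+G[2]))/2
            print("   1view",n,np.round(G.mean(0)*1000,1),np.linalg.norm(l),np.linalg.norm(w),np.degrees(np.arctan2(l[1],l[0])))
E
```

```text
case raw [[629.1, 323.7, 59.7], [657.2, 235.2, 62.8], [510.8, 186.7, 59.1], [481.4, 274.0, 58.6]] err [1.7 0.3 1.3 1.2]
  c [569.6 254.9  60.1] len 0.15500608851379818 wid 0.09248086783640093 yaw 18.47689787921346 18.098171206806846
   1view top [568.9 255.6  60. ] 0.15561021777482878 0.09261836232233918 18.617113023662363
   1view side [570.6 254.1  60. ] 0.15707856002397425 0.09056662977618808 19.156218502578113
case ref [[628.5, 324.9, 61.6], [657.8, 236.4, 61.8], [510.5, 187.1, 61.3], [482.0, 273.4, 59.1]] err [0.1 0.5 0.5 2.5]
  c [569.7 255.4  60.9] len 0.15534794334361077 wid 0.09209230386543993 yaw 18.93147058965707 18.29110523989308
   1view top [569.2 256.3  60. ] 0.15646378707552955 0.09260393413001078 18.692042401332753
   1view side [570.9 255.7  60. ] 0.15637305403807375 0.0904852187039062 19.771145002779832
box raw [[598.1, 7.3, 51.7], [606.5, -47.7, 52.2], [489.2, -65.8, 53.0], [481.4, -11.2, 50.3]] err [0.6 0.9 0.8 0.5]
  c [543.8 -29.4  51.8] len 0.11842597874580656 wid 0.05540544017717755 yaw 8.90356233111024 8.443950846157628
   1view top [543.1 -28.9  54. ] 0.1180590980531575 0.05512634436357941 8.944580208607213
   1view side [543.2 -31.   54. ] 0.11835548259492958 0.054643975413913755 8.967265342934795
box ref [[597.7, 7.0, 54.5], [606.3, -46.1, 53.8], [489.3, -64.8, 51.9], [480.8, -10.8, 53.0]] err [0.7 0.7 0.1 0.4]
  c [543.5 -28.7  53.3] len 0.11841358273053418 wid 0.054225444777475644 yaw 8.855371081889917 9.114536125490421
   1view top [543.1 -28.3  54. ] 0.11812877194755637 0.054203668272288154 8.956299067021428
   1view side [543.6 -29.3  54. ] 0.11970795781362087 0.054514054919904124 9.10982301986507
```

Both measurements fit what they must be. The box top is at 53.3 mm, centre (543.5, -29), yaw about 9°. The case lid is at 60.9 mm, centre (569.5, 255.5), yaw about 18.6°. Next I work out the deltas for the move.

```bash
cat > to.py <<'E'
import sys
from bench import r
from h import *
from scipy.spatial.transform import Rotation as Ro
def to(x,y,z,jaw):
    s=r.sense(); R=Ro.from_rotvec(s["tcp_rot"]); p=np.array(s["tool_pos"])
    best=None
    for j in (jaw,jaw+180):
        a=np.radians(j); X=np.array([np.cos(a),np.sin(a),0]);Z=np.array([0,0,-1.]);Y=np.cross(Z,X)
        d=(R.inv()*Ro.from_matrix(np.c_[X,Y,Z])).as_rotvec(degrees=True)
        if best is None or np.linalg.norm(d)<np.linalg.norm(best): best=d
    sh=R.inv().apply(np.array([x,y,z])-p)
    print("t",round(s["t"],2),"tcp mm",np.round(p*1000,1),"jaw",np.degrees(np.arctan2(*R.as_matrix()[[1,0],0])).round(1),"tilt",np.degrees(np.arccos(-R.as_matrix()[2,2])).round(2),"q6",s["joint_pos"][5].round(2))
    print("turn deg",best.round(2),"shift mm (tool)",(sh*1000).round(1), "after turn",(Ro.from_rotvec(best,degrees=True).inv().apply(sh)*1000).round(1))
    print("F",np.round(s["wrist_force"],1),"T",np.round(s["torque"],2),"w",s["grip_width"].round(4))
a=list(map(float,sys.argv[1:5])); to(*a)
E
python3 to.py .5435 -.029 .15 99
```

```text
t 0.15 tcp mm [271.4 562.3 230.2] jaw 64.2 tilt 0.11 q6 -0.11
turn deg [ -0.04   0.1  -34.77] shift mm (tool) [-414.   502.2   80.9] after turn [-626.6  176.3   80.2]Traceback (most recent call last):
  File "to.py", line 16, in <module>
    a=list(map(float,sys.argv[1:5])); to(*a)
                                      ~~^^^^
  File "to.py", line 15, in to
    print("F",np.round(s["wrist_force"],1),"T",np.round(s["torque"],2),"w",s["grip_width"].round(4))
                                                                           ^^^^^^^^^^^^^^^^^^^^^
AttributeError: 'float' object has no attribute 'round'
```

>>> move_arm(moves=[[0, 0, 0, -0.031, 0.038, 0.003, 0], [0, 0, 0, -0.031, 0.038, 0.003, 0], [0, 0, 0, -0.031, 0.038, 0.003, 0], [0, 0, 0, -0.031, 0.038, 0.003, 0], [0, 0, 0, -0.031, 0.038, 0.003, 0], [0, 0, 0, -0.031, 0.038, 0.003, 0], [0, 0, 0, -0.031, 0.038, 0.003, 0], [0, 0, 0, -0.031, 0.038, 0.003, 0], [0, 0, 0, -0.031, 0.038, 0.003, 0], [0, 0, 0, -0.031, 0.038, 0.003, 0], [0, 0, 0, 0, 0, 0, 0], [0, 0, 0, 0, 0, 0, 0]])

```text
t: 1.35
tool_pos: [0.4823, 0.1074, 0.1961]
tcp_rot: [2.658, 1.674, -0.003]
wrist_force: [-0.1, -0.5, -0.1]
grip_width: 0.0855
```

```bash
sed -i 's/s\["grip_width"\].round(4)/round(s["grip_width"],4)/' to.py; python3 to.py .5435 -.029 .15 99
```

```text
t 1.35 tcp mm [482.3 107.4 196.1] jaw 64.4 tilt 0.11 q6 -1.05
turn deg [ -0.06   0.1  -34.59] shift mm (tool) [-96.5 114.1  46.3] after turn [-144.3   39.1   46.1]
F [-0.1 -0.5 -0.1] T [-0.06  0.02 -0.04] w 0.0855
```

>>> move_arm(moves=[[0, 0, -7, 0, 0, 0, 0], [0, 0, -7, 0, 0, 0, 0], [0, 0, -7, 0, 0, 0, 0], [0, 0, -7, 0, 0, 0, 0], [0, 0, -6.6, 0, 0, 0, 0], [0, 0, 0, -0.036, 0.01, 0.01, 0], [0, 0, 0, -0.036, 0.01, 0.01, 0], [0, 0, 0, -0.036, 0.01, 0.01, 0], [0, 0, 0, -0.036, 0.01, 0.01, 0], [0, 0, 0, 0, 0, 0, 0], [0, 0, 0, 0, 0, 0, 0]])

```text
t: 2.45
tool_pos: [0.5461, -0.0123, 0.1532]
tcp_rot: [-1.974, -2.436, 0.0]
wrist_force: [0.1, 0.1, 0.5]
grip_width: 0.0856
```

```bash
python3 to.py .5435 -.029 .15 99
python3 - <<'E'
from bench import r
import cv2
cv2.imwrite("pics/w1.png",r.read_camera("wrist"))
E
```

```text
t 2.45 tcp mm [546.1 -12.3 153.2] jaw 101.9 tilt 0.35 q6 -1.93
turn deg [-0.23 -0.26  2.95] shift mm (tool) [-15.8  -6.    3.1] after turn [-16.   -5.2   3.2]
F [0.1 0.1 0.5] T [ 0.01  0.01 -0.03] w 0.0856
```

View pics/w1.png

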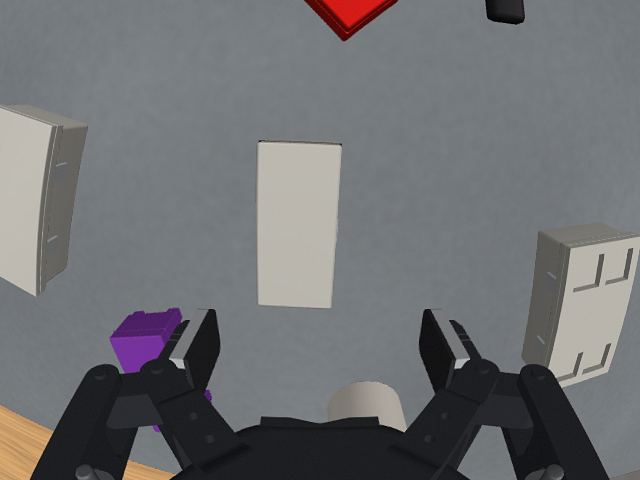

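The wrist view shows the light-grey box top with corners at about (258,142), (341,145), (331,307) and (258,304). The purple decoy and the mug are clear of it. I cross-check the box pose from this view.

Run:
```python
from bench import r
from h import *
c=r.calibration("wrist"); I=cv2.imread("pics/w1.png")
P=refine(I,[(258,142.5),(341,145),(331,307),(258,304)],h=3)
print(P.round(1).tolist())
G=np.array([onz(ray(c,*p,True),.054) for p in P])
print(G.round(4).tolist(),G.mean(0))
l=(G[3]+G[2]-G[0]-G[1])/2; print(np.linalg.norm(l),np.linalg.norm(G[0]+G[3]-G[1]-G[2])/2,np.degrees(np.arctan2(l[1],l[0])))
# height by triangulating against top view
ct=r.calibration("top");T=cv2.imread("pics/top0.png")
A=refine(T,[(332,226.6),(366.5,221.4),(379,294.6),(344.5,299.6)])
for p,q in zip(A,[P[3],P[2],P[1],P[0]]):
    pass
for order in ([3,2,1,0],[2,3,0,1]):
    print([ (tri([ray(ct,*A[i]),ray(c,*P[order[i]],True)])[0]*1000).round(1).tolist() for i in range(4)],[round(max(tri([ray(ct,*A[i]),ray(c,*P[order[i]],True)])[1])*1000,1) for i in range(4)])
```

```text
[[256.3, 141.8], [341.5, 144.3], [330.8, 308.0], [257.2, 304.3]]
[[0.4877, -0.0662, 0.054], [0.4784, -0.0117, 0.054], [0.5958, 0.0072, 0.054], [0.6044, -0.047, 0.054]] [ 0.54157923 -0.02940583  0.054     ]
0.11857841283218923 0.05511450427317154 9.26219024582665
[[587.6, -18.6, 90.7], [586.3, -20.7, 97.4], [474.0, -36.8, 335.1], [469.1, -12.4, 361.5]] [np.float64(26.2), np.float64(25.1), np.float64(12.4), np.float64(13.9)]
[[597.5, 7.5, 51.0], [606.4, -46.4, 50.6], [488.7, -66.3, 48.6], [479.9, -10.6, 36.7]] [np.float64(0.2), np.float64(0.8), np.float64(0.9), np.float64(0.5)]
```

The wrist view agrees within about 2 mm and 0.2°. I align first, then descend.

>>> move_arm(moves=[[-0.2, -0.3, 2.9, 0, 0, 0, 0], [0, 0, 0, -0.016, -0.004, 0.015, 0], [0, 0, 0, 0, 0, 0.025, 0], [0, 0, 0, 0, 0, 0.015, 0], [0, 0, 0, 0, 0, 0, 0], [0, 0, 0, 0, 0, 0, 0]])

```text
t: 3.1
tool_pos: [0.5424, -0.0239, 0.0964]
tcp_rot: [2.022, 2.403, -0.001]
wrist_force: [0.3, -0.3, -0.3]
grip_width: 0.0849
```

```bash
python3 to.py .5425 -.029 .016 99.1
```

```text
t 3.1 tcp mm [542.4 -23.9  96.4] jaw 99.8 tilt 0.09 q6 -1.91
turn deg [0.03 0.09 0.74] shift mm (tool) [-4.9 -0.8 80.4] after turn [-5.1 -0.7 80.4]
F [ 0.3 -0.3 -0.3] T [ 0.02 -0.03  0.  ] w 0.0849
```

>>> move_arm(moves=[[0, 0, 0.7, -0.005, -0.001, 0.005, 0], [0, 0, 0, 0, 0, 0.02, 0], [0, 0, 0, 0, 0, 0.02, 0], [0, 0, 0, 0, 0, 0.02, 0], [0, 0, 0, 0, 0, 0.008, 0], [0, 0, 0, 0, 0, 0, 0], [0, 0, 0, 0, 0, 0, 0]])

```text
t: 3.8
tool_pos: [0.5477, -0.0315, 0.0267]
tcp_rot: [2.028, 2.382, 0.008]
wrist_force: [0.1, 0.3, -0.5]
grip_width: 0.0855
```

```bash
python3 to.py .5425 -.029 .016 99.1
```

```text
t 3.8 tcp mm [547.7 -31.5  26.7] jaw 99.2 tilt 0.78 q6 -1.91
turn deg [0.69 0.38 0.07] shift mm (tool) [ 3.3 -4.9 10.6] after turn [ 3.3 -4.8 10.7]
F [ 0.1  0.3 -0.5] T [-0.05  0.04  0.03] w 0.0855
```

>>> move_arm(moves=[[0.7, 0.4, 0, 0.003, -0.005, 0.006, 0], [0, 0, 0, 0, 0, 0.003, 0], [0, 0, 0, 0, 0, 0, 0]])

```text
t: 4.1
tool_pos: [0.5442, -0.0296, 0.0197]
tcp_rot: [2.035, 2.39, 0.003]
wrist_force: [-0.6, 0.1, -0.5]
grip_width: 0.0857
```

```bash
python3 to.py .5425 -.029 .016 99.1
```

```text
t 4.1 tcp mm [544.2 -29.6  19.7] jaw 99.2 tilt 0.2 q6 -1.91
turn deg [0.2  0.05 0.08] shift mm (tool) [ 0.9 -1.6  3.7] after turn [ 0.9 -1.6  3.7]
F [-0.6  0.1 -0.5] T [ 0.   -0.04 -0.02] w 0.0857
```

Now a small final correction, then I close gently.

>>> move_arm(moves=[[0.2, 0, 0, 0.001, -0.0015, 0.003, 0], [0, 0, 0, 0, 0, 0, 0], [0, 0, 0, 0, 0, 0, 60], [0, 0, 0, 0, 0, 0, 110], [0, 0, 0, 0, 0, 0, 140], [0, 0, 0, 0, 0, 0, 160], [0, 0, 0, 0, 0, 0, 200], [0, 0, 0, 0, 0, 0, 255], [0, 0, 0, 0, 0, 0, 255], [0, 0, 0, 0, 0, 0, 255]], grip_force=50)

```text
t: 5.1
tool_pos: [0.5435, -0.0289, 0.0174]
tcp_rot: [2.035, 2.391, 0.0]
wrist_force: [-0.7, 0.2, -0.1]
grip_width: 0.0553
```

```bash
python3 to.py .5425 -.029 .016 99.1
```

```text
t 5.1 tcp mm [543.5 -28.9  17.4] jaw 99.2 tilt 0.13 q6 -1.91
turn deg [0.1  0.09 0.09] shift mm (tool) [ 0.1 -1.   1.4] after turn [ 0.1 -1.   1.4]
F [-0.7  0.2 -0.1] T [0.06 0.07 0.01] w 0.0553
```

The opening of 55.3 mm matches the 56 mm box width. I lift a little and check.

>>> move_arm(moves=[[0, 0, 0, 0, 0, -0.01, 255], [0, 0, 0, 0, 0, -0.02, 255], [0, 0, 0, 0, 0, -0.025, 255], [0, 0, 0, 0, 0, -0.025, 255], [0, 0, 0, 0, 0, -0.025, 255], [0, 0, 0, 0, 0, -0.02, 255], [0, 0, 0, 0, 0, 0, 255], [0, 0, 0, 0, 0, 0, 255], [0, 0, 0, 0, 0, 0, 255]])

```text
t: 6.0
tool_pos: [0.5366, -0.0274, 0.1432]
tcp_rot: [-2.03, -2.385, 0.01]
wrist_force: [-0.1, 0.3, -3.6]
grip_width: 0.0552
```

```bash
python3 to.py .5695 .2555 .16 108.5;  python3 - <<'E'
from bench import r
import cv2,numpy as np
s=r.read_camera("side");w=r.read_camera("wrist")
cv2.imwrite("pics/s2.png",np.hstack([cv2.resize(s[140:340,200:400],(400,400)),cv2.resize(w,(400,300))[:,:].repeat(1,0) if 0 else np.vstack([cv2.resize(w,(400,300)),np.zeros((100,400,3),np.uint8)])]))
E
```

```text
t 6.0 tcp mm [536.6 -27.4 143.2] jaw 99.2 tilt 0.66 q6 -1.91
turn deg [-0.62 -0.23 -9.31] shift mm (tool) [274.1  77.4 -16.8] after turn [257.9 121.  -16.8]
F [-0.1  0.3 -3.6] T [0.02 0.05 0.04] w 0.0552
```

View pics/s2.png

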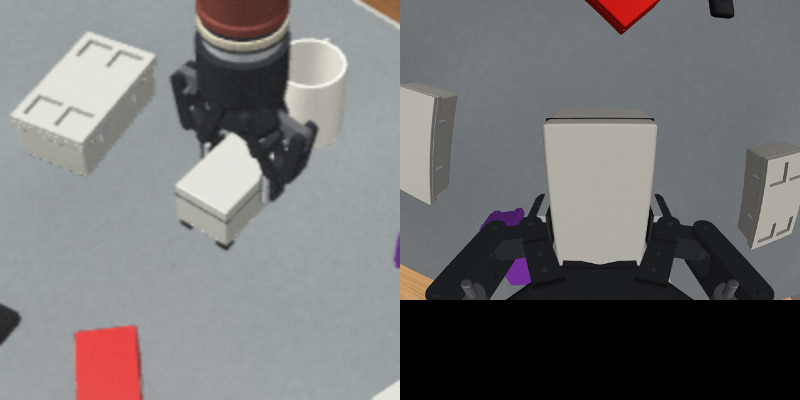

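It's lifted at about 3.6 N (0.37 kg), with almost no moment, and hangs level, both black near feet visible in the side crop at (188,226) and (225,243). I carry it across to the case.

>>> move_arm(moves=[[-0.6, -0.2, 0, 0.015, 0.004, -0.006, 255], [0, 0, 0, 0.03, 0.0085, -0.004, 255], [0, 0, 0, 0.036, 0.01, -0.002, 255], [0, 0, 0, 0.036, 0.01, -0.002, 255], [0, 0, 0, 0.036, 0.01, -0.002, 255], [0, 0, 0, 0.036, 0.01, 0, 255], [0, 0, 0, 0.036, 0.01, 0, 255], [0, 0, 0, 0.025, 0.007, 0, 255], [0, 0, -3, 0.012, 0.003, 0, 255], [0, 0, -5, 0, 0, 0, 255], [0, 0, 0, 0, 0, 0, 255], [0, 0, 0, 0, 0, 0, 255]])

```text
t: 7.3
tool_pos: [0.5578, 0.2634, 0.1489]
tcp_rot: [-1.85, -2.518, 0.013]
wrist_force: [0.1, -0.2, -3.1]
grip_width: 0.0552
```

```bash
python3 to.py .5695 .2555 .14 108.5
```

```text
t 7.3 tcp mm [557.8 263.4 148.9] jaw 107.4 tilt 1.11 q6 -1.56
turn deg [-0.98 -0.53 -1.11] shift mm (tool) [-11.2   8.9   8.6] after turn [-11.2   8.6   8.9]
F [ 0.1 -0.2 -3.1] T [-0.03  0.01 -0.05] w 0.0552
```

>>> move_arm(moves=[[-1.0, -0.5, -1.1, -0.006, 0.004, 0.003, 255], [0, 0, 0, -0.005, 0.004, 0.003, 255], [0, 0, 0, 0, 0, 0, 255], [0, 0, 0, 0, 0, 0, 255]])

```text
t: 7.7
tool_pos: [0.569, 0.2534, 0.1412]
tcp_rot: [1.84, 2.546, -0.001]
wrist_force: [1.1, -0.5, -2.9]
grip_width: 0.0555
```

```bash
python3 to.py .5695 .2555 .1 108.5
python3 - <<'E'
from bench import r
import cv2,numpy as np
s=r.read_camera("side");w=r.read_camera("wrist")
cv2.imwrite("pics/w3.png",w)
cv2.imwrite("pics/s3.png",cv2.resize(s[60:260,160:400],None,fx=3,fy=3))
E
```

```text
t 7.7 tcp mm [569.  253.4 141.2] jaw 108.3 tilt 0.03 q6 -1.58
turn deg [-0.01  0.03 -0.2 ] shift mm (tool) [ 1.9  1.2 41.2] after turn [ 1.9  1.2 41.2]
F [ 1.1 -0.5 -2.9] T [ 0.03  0.02 -0.01] w 0.0555
```

View pics/w3.png

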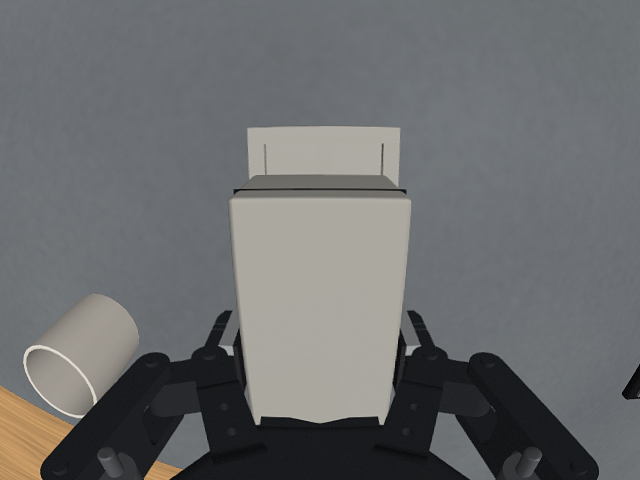

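View pics/s3.png

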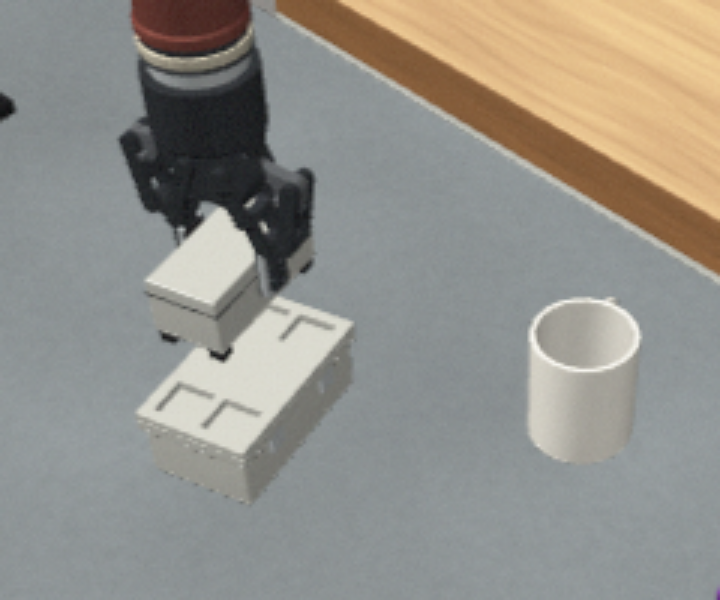

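The wrist view shows the case's near lid edge from (248,128) to (400,127), centred under the box (232 to 410). The side view shows the feet over the lid. I cross-check the case's near corners and the held box's own corners.

Run:
```python
from bench import r
from h import *
c=r.calibration("wrist")
a=onz(ray(c,248,128,True),.06);b=onz(ray(c,400.5,127,True),.06)
m=(a+b)/2; d=b-a; n=np.array([-d[1],d[0],0])/np.linalg.norm(d); 
if n[0]<0:n=-n
print(a,b,np.linalg.norm(d),"yaw",np.degrees(np.arctan2(n[1],n[0])),"centre",m+n*.078)
# box top near corners at z = .1412-.0174+.054
z=.1412-.0174+.054
a=onz(ray(c,231,200,True),z);b=onz(ray(c,411,199.5,True),z);m=(a+b)/2;d=b-a;n=np.array([-d[1],d[0],0])/np.linalg.norm(d);n*=np.sign(n[0])
print("box",np.linalg.norm(d),"yaw",np.degrees(np.arctan2(n[1],n[0])),"centre",m+n*.06)
```

```text
[0.50876304 0.18830138 0.06      ] [0.47918934 0.27506079 0.06      ] 0.09166131912054631 yaw 18.82271461799391 centre [0.56780486 0.25684708 0.06      ]
box 0.05348964616456855 yaw 18.4707651615239 centre [0.56873116 0.25392187 0.1778    ]
```

>>> move_arm(moves=[[0, 0, -0.3, 0.002, 0.001, 0.005, 255], [0, 0, 0, 0, 0, 0.012, 255], [0, 0, 0, 0, 0, 0.014, 255], [0, 0, 0, 0, 0, 0.012, 255], [0, 0, 0, 0, 0, 0.006, 255], [0, 0, 0, 0, 0, 0, 255], [0, 0, 0, 0, 0, 0, 255]])

```text
t: 8.5
tool_pos: [0.568, 0.2556, 0.0862]
tcp_rot: [-1.832, -2.55, 0.004]
wrist_force: [0.3, 0.2, -2.0]
grip_width: 0.0554
```

```bash
python3 to.py .569 .256 .0704 108.6
```

```text
t 8.5 tcp mm [568.  255.6  86.2] jaw 108.6 tilt 0.18 q6 -1.59
turn deg [-0.18  0.02  0.03] shift mm (tool) [ 0.1  1.1 15.7] after turn [ 0.1  1.1 15.8]
F [ 0.3  0.2 -2. ] T [ 0.01  0.04 -0.06] w 0.0554
```

Position is within 1 mm. I go down slowly.

>>> move_arm(moves=[[-0.2, 0, 0, 0, 0.001, 0.003, 255], [0, 0, 0, 0, 0, 0.004, 255], [0, 0, 0, 0, 0, 0.003, 255], [0, 0, 0, 0, 0, 0.002, 255], [0, 0, 0, 0, 0, 0, 255], [0, 0, 0, 0, 0, 0, 255]])

```text
t: 9.1
tool_pos: [0.5705, 0.2564, 0.075]
tcp_rot: [1.831, 2.549, 0.005]
wrist_force: [-0.1, -1.2, -2.7]
grip_width: 0.0556
```

```bash
python3 to.py .569 .256 .0704 108.6;  python3 - <<'E'
from bench import r
import cv2,numpy as np
s=r.read_camera("side")
cv2.imwrite("pics/s4.png",cv2.resize(s[120:240,180:320],None,fx=5,fy=5,interpolation=cv2.INTER_CUBIC))
E
```

```text
t 9.1 tcp mm [570.5 256.4  75. ] jaw 108.6 tilt 0.24 q6 -1.59
turn deg [0.24 0.02 0.03] shift mm (tool) [ 0.1 -1.6  4.6] after turn [ 0.1 -1.6  4.6]
F [-0.1 -1.2 -2.7] T [ 0.01 -0.01 -0.04] w 0.0556
```

View pics/s4.png

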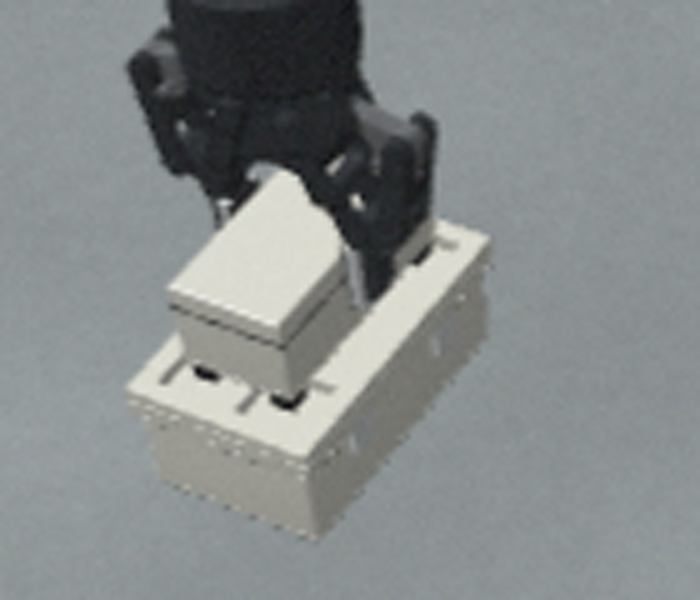

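The feet are inside the recesses, near feet at crop (205,372) and (288,400). The soles are at about 57.6 mm, below the lid top, with no contact force yet. I lower the last 4–5 mm in 1 mm steps.

>>> move_arm(moves=[[0.2, 0, 0, 0, -0.0015, 0.001, 255], [0, 0, 0, 0, 0, 0.001, 255], [0, 0, 0, 0, 0, 0.001, 255], [0, 0, 0, 0, 0, 0.001, 255], [0, 0, 0, 0, 0, 0, 255], [0, 0, 0, 0, 0, 0, 255]])

```text
t: 9.75
tool_pos: [0.5692, 0.256, 0.0711]
tcp_rot: [1.832, 2.551, 0.001]
wrist_force: [-1.0, -0.5, -2.1]
grip_width: 0.0556
```

```bash
python3 to.py .569 .256 .0704 108.6
```

```text
t 9.75 tcp mm [569.2 256.   71.1] jaw 108.6 tilt 0.07 q6 -1.59
turn deg [0.07 0.02 0.03] shift mm (tool) [ 0.1 -0.2  0.7] after turn [ 0.1 -0.2  0.7]
F [-1.  -0.5 -2.1] T [-0.01  0.04  0.02] w 0.0556
```

>>> move_arm(moves=[[0, 0, 0, 0, 0, 0.001, 255], [0, 0, 0, 0, 0, 0, 255]])

```text
t: 9.95
tool_pos: [0.5696, 0.2561, 0.0706]
tcp_rot: [1.832, 2.551, 0.002]
wrist_force: [0.1, -0.1, -2.9]
grip_width: 0.0553
```

>>> move_arm(moves=[[0, 0, 0, 0, 0, 0.001, 255], [0, 0, 0, 0, 0, 0, 255], [0, 0, 0, 0, 0, 0, 255]])

```text
t: 10.25
tool_pos: [0.57, 0.2563, 0.0705]
tcp_rot: [1.831, 2.55, 0.003]
wrist_force: [-1.0, 0.6, -2.5]
grip_width: 0.0553
```

>>> move_arm(moves=[[0, 0, 0, 0, -0.0005, 0.0015, 255], [0, 0, 0, 0, 0, 0, 255], [0, 0, 0, 0, 0, 0, 255]])

```text
t: 10.55
tool_pos: [0.5704, 0.2564, 0.0706]
tcp_rot: [1.831, 2.549, 0.005]
wrist_force: [-0.4, 1.0, -1.2]
grip_width: 0.0555
```

>>> move_arm(moves=[[0, 0, 0, 0, 0, 0.0015, 255]])

```text
t: 10.65
tool_pos: [0.5705, 0.2565, 0.0704]
tcp_rot: [1.831, 2.55, 0.004]
wrist_force: [-5.6, -1.2, 12.0]
grip_width: 0.0552
```

Contact: +12 N at z = 70.4 mm, just where the soles should meet the 53 mm floor. I ease off and open.

>>> move_arm(moves=[[0, 0, 0, 0, 0, 0, 255], [0, 0, 0, 0, 0, 0, 255]], grip_force=20)

```text
t: 10.85
tool_pos: [0.5706, 0.2565, 0.0705]
tcp_rot: [1.831, 2.55, 0.004]
wrist_force: [0.1, -0.2, -0.9]
grip_width: 0.0553
```

```bash
python3 to.py .569 .256 .0704 108.6
```

```text
t 10.85 tcp mm [570.6 256.5  70.5] jaw 108.6 tilt 0.22 q6 -1.59
turn deg [0.22 0.03 0.04] shift mm (tool) [ 0.  -1.7  0.1] after turn [ 0.  -1.7  0.1]
F [ 0.1 -0.2 -0.9] T [-0.09  0.13  0.02] w 0.0553
```

>>> move_arm(moves=[[0, 0, 0, 0, 0, 0, 100], [0, 0, 0, 0, 0, 0, 60], [0, 0, 0, 0, 0, 0, 30], [0, 0, 0, 0, 0, 0, 0], [0, 0, 0, 0, 0, 0, 0], [0, 0, 0, 0, 0, 0, 0]])

```text
t: 11.45
tool_pos: [0.5717, 0.2568, 0.0706]
tcp_rot: [1.83, 2.548, 0.008]
wrist_force: [-0.5, 0.6, -0.1]
grip_width: 0.0852
```

```bash
python3 to.py .569 .256 .0704 108.6
```

```text
t 11.45 tcp mm [571.7 256.8  70.6] jaw 108.6 tilt 0.37 q6 -1.59
turn deg [0.37 0.03 0.03] shift mm (tool) [ 0.1 -2.8  0.2] after turn [ 0.1 -2.8  0.2]
F [-0.5  0.6 -0.1] T [-0.04  0.04  0.03] w 0.0852
```

Opened cleanly with no force. I retract straight up, then move aside to look.

>>> move_arm(moves=[[0.4, 0, 0, 0, 0, -0.008, 0], [0, 0, 0, 0, 0, -0.02, 0], [0, 0, 0, 0, 0, -0.025, 0], [0, 0, 0, 0, 0, -0.03, 0], [0, 0, 0, 0, 0, -0.03, 0], [0, 0, 0, 0, 0, -0.03, 0], [0, 0, 0, 0.02, -0.03, -0.015, 0], [0, 0, 0, 0.02, -0.04, 0, 0], [0, 0, 0, 0.02, -0.04, 0, 0], [0, 0, 0, 0.02, -0.04, 0, 0], [0, 0, 0, 0, 0, 0, 0], [0, 0, 0, 0, 0, 0, 0]])

```text
t: 12.65
tool_pos: [0.4012, 0.2861, 0.2433]
tcp_rot: [1.833, 2.548, 0.01]
wrist_force: [0.7, 0.6, 0.3]
grip_width: 0.0854
```

```bash
python3 to.py .569 .256 .0704 108.6;  python3 - <<'E'
from bench import r
import cv2,numpy as np
s=r.read_camera("side");t=r.read_camera("top");w=r.read_camera("wrist")
cv2.imwrite("pics/w5.png",w);cv2.imwrite("pics/t5.png",t);cv2.imwrite("pics/sd5.png",s)
cv2.imwrite("pics/s5.png",cv2.resize(s[110:240,180:320],None,fx=4.5,fy=4.5,interpolation=cv2.INTER_CUBIC))
E
```

```text
t 12.65 tcp mm [401.2 286.1 243.3] jaw 108.5 tilt 0.4 q6 -1.42
turn deg [ 0.39 -0.08 -0.08] shift mm (tool) [-82.1 148.4 173.8] after turn [-82.  149.4 172.9]
F [0.7 0.6 0.3] T [-0.01 -0.02  0.01] w 0.0854
```

View pics/s5.png

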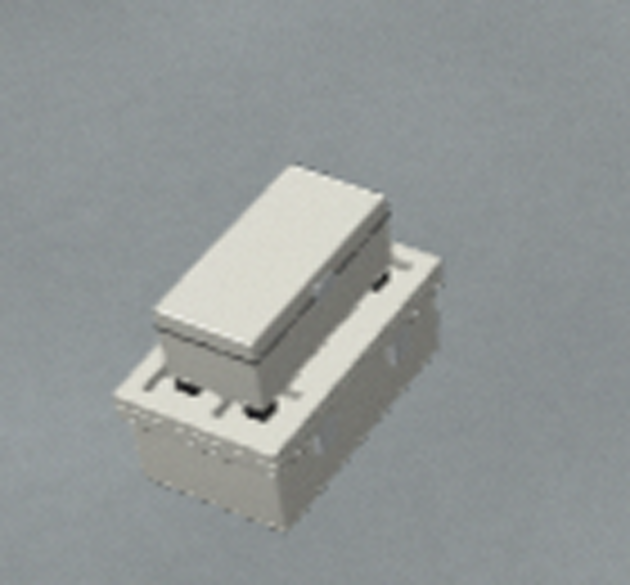

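View pics/t5.png

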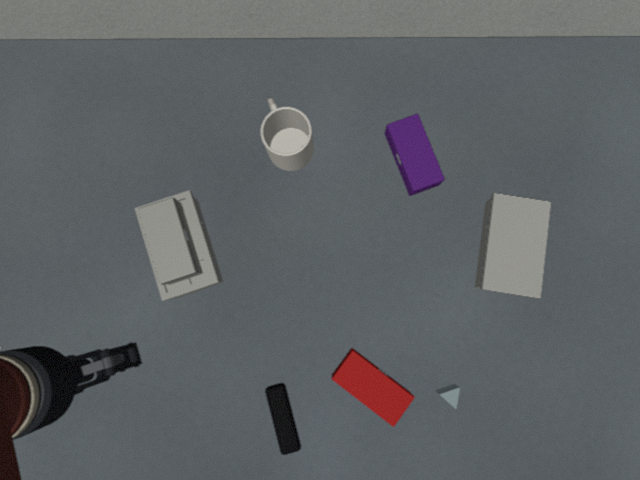

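View pics/w5.png

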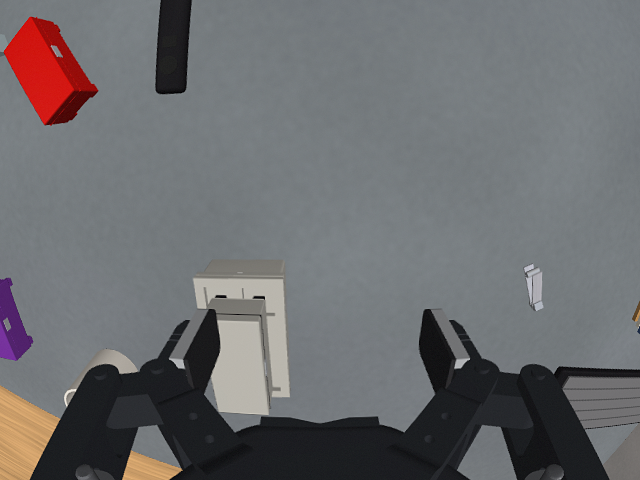

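The side view shows the box on the case with its black feet in the recesses: (187,386), (260,410) and (380,282). In the top view the case, mug (288,138) and flat case (515,246) are where they were. A numeric check of height, level and position follows.

Run:
```python
from bench import r
from h import *
T=cv2.imread("pics/t5.png");S=cv2.imread("pics/sd5.png");T0=cv2.imread("pics/top0.png");S0=cv2.imread("pics/side0.png")
ct,cs=r.calibration("top"),r.calibration("side")
d=cv2.GaussianBlur(cv2.absdiff(T,T0),(5,5),0).max(2); d[:,:]*=(d>25)
n,l,st,_=cv2.connectedComponentsWithStats((d>0).astype(np.uint8)); print([s.tolist() for s in st[1:] if s[4]>15])
cv2.imwrite("pics/t5c.png",cv2.resize(T[180:310,125:225],None,fx=4.5,fy=4.5,interpolation=cv2.INTER_CUBIC))
for c,nm in((ct,"top"),(cs,"side")):
    # expected box top corners if seated at (569.5,256), yaw 18.6
    a=np.radians(18.6);R=np.array([[np.cos(a),-np.sin(a)],[np.sin(a),np.cos(a)]])
    print(nm,[proj(c,np.r_[R@[x,y]+[.5695,.256],.107]).round(1).tolist() for x,y in((.059,.0275),(.059,-.0275),(-.059,-.0275),(-.059,.0275))])
```

```text
[[161, 198, 42, 87, 744], [143, 212, 6, 17, 26], [333, 222, 45, 78, 2551], [0, 342, 142, 138, 8289]]
top [[137.5, 209.7], [172.5, 198.1], [195.2, 272.1], [159.7, 284.1]]
side [[243.1, 146.5], [264.3, 153.7], [234.7, 186.7], [212.6, 178.5]]
```

View pics/t5c.png

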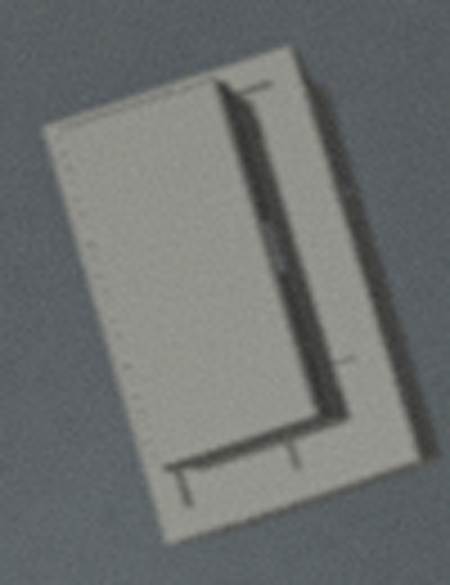

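Run:
```python
from bench import r
from h import *
ct,cs=r.calibration("top"),r.calibration("side"); S=cv2.imread("pics/sd5.png")
t=lambda x,y:((x+.5)/4.5-.5+125,(y+.5)/4.5-.5+180)
B=refine(S,[(245,146.6),(266.1,154.4),(236.8,188.1),(214.3,180.6)],h=2); print(B.round(1).tolist())
for p,i in (((217,80),1),((318,414),2),((165,466),3)):
    X,e=tri([ray(ct,*t(*p)),ray(cs,*B[i])]); print((X*1000).round(1),round(max(e)*1000,1))
G=np.array([onz(ray(cs,*b),.107) for b in B]); l=G[0]+G[1]-G[2]-G[3]
print("side z=.107:",G.mean(0),np.linalg.norm(l)/2,np.degrees(np.arctan2(l[1],l[0])))
# case moved? refine its bottom-left/top edges vs before in the top view
for f in("top0","t5"):
    I=cv2.imread(f"pics/{f}.png"); print(f,refine(I,[(134.3,208.2),(190,189.7),(218.3,281.6),(162.2,300.6)],h=2.5).round(1).tolist())
```

```text
[[243.9, 146.1], [265.3, 153.0], [235.7, 186.8], [213.6, 178.8]]
[635.3 247.3 108.9] 0.5
[523.7 210.8 106. ] 0.8
[506.  261.  106.9] 0.2
side z=.107: [0.57132802 0.25499374 0.107     ] 0.11992958288612324 19.262329142758635
top0 [[133.7, 207.8], [188.8, 189.5], [218.1, 281.7], [161.3, 300.8]]
t5 [[133.5, 207.4], [189.3, 189.5], [217.8, 282.0], [161.2, 300.5]]
```

The triangulated top corners are at 106 to 109 mm, against 107 when seated. The case edges are within 0.5 px of the start. I hand it in.

```bash
python3 -c "
from bench import r
print(r.sense()['t'],r.close_job())"
```

```text
the job is handed in; nothing more can be done
12.8 None
```

I stacked the light-grey slide box lengthwise on the recessed case with its feet in the recesses, and handed the job in at 12.8 s of the 48 s allowed.

- **Set-down:** I lowered the box in 1 mm steps. It touched the recess floor at the predicted height (TCP 70.4 mm) with about 12 N, and I eased that off before opening the gripper. It opened and withdrew with no measurable force.
- **Seating:** The three top corners I could match in both views are at 106.0, 106.9 and 108.9 mm, against 107 mm when seated. The spread is within measurement error, so the box reads as level. Its centre is within about 2 mm of the case's and its yaw within about 1°. Both are well inside the 10 mm of play. Three feet show in the recesses; the fourth is hidden behind the box.
- **Other things:** The case's edges are within 0.6 pixel of where they started. Comparing the first and last top views, nothing else changed in the picture except the box and the arm.
- **Checks that disagreed:** One corner of the box, matched between the wrist and top views, came out at 36.7 mm high; the other three read 49 to 51 mm. I relied on the top and side views for height instead, which gave 53.3 mm against the stated 54 mm. Single-view positions differed by 1 to 2 mm, about the stated calibration error.

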